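# Nudge the rattling sash window shut with its spring-centred switch

### The job

The motorised sash window is rattling, so nudge it shut: on the switch box with the broad flat paddle, push the paddle well over towards the end of its box that carries the single raised straight bar (never towards the raised ring), keep it over for at least a second, then let it spring back upright. Leave the blind switch, the similar box with a thin ball-tipped stick, unmoved, and leave the glass pot standing where it is.

Things in the scene. Friction and masses are not known exactly. Their poses are not given: they have to be found in the camera images.
- window_switch: Window switch: fixed white box, 130 (its x) x 70 (its y) x 28 mm high, a broad flat steel paddle upright at its middle. Origin: centre of the underside, z up. On its top a raised straight black bar (46 mm long across the box, 3 mm high) 50 mm from the middle towards +x; a raised black ring (36 mm across, 3 mm high) 50 mm towards -x. Its +x points within 70 degrees of straight ahead of the robot.
- window_toggle (a joint): Tilt of the paddle, rad: 0 upright, positive leaning to the bar end (box +x), negative to the ring end, stops at +-0.6. Steel plate 44 mm wide (box y), 8 mm thick (box x), 60 mm tall, pivoting about the box's y at the middle of its top, 28 mm above the counter; upper edge at 88 mm when upright. Spring 0.35 N m per rad (about 4 N, 40 mm above the pivot, for 0.45 rad); recentres in under 0.5 s.
- blind_toggle (a joint): Tilt of the blind switch's stick, rad, 0 upright, sprung alike. The blind switch is a second box of the same size with the same bar and ring, 0.2 m or more to the left or right of the first (centre to centre); in place of the paddle it has an 8 mm thick upright stick with an 18 mm ball on its end, top 88 mm above the counter. Not to be moved.
- glass_pot: Small open glass storage pot, 68 mm across the rim, 65 mm high, standing loose on the counter beyond the two switches as the robot sees them. Origin at the centre of its underside. Not to be moved.
Not all that is in view belongs to the job. What is shaped like the window_switch but purple is not meant. Leave any yellow look-alike of the part that bears blind_toggle alone.

How it is judged:
By the outcome, as a careful person would: the job done as asked, in the order asked, and still so for the second after the job is handed in, with the robot touching nothing.
It also fails if it takes over 29 s, if anything falls off the work surface, if the arm or the gripper's body presses on something with over 40 N, if the wrist force passes 120 N, or if a joint passes its speed limit or range.

### The arm

A 7-joint arm with a two-finger parallel gripper is mounted at the origin on the work surface. World frame = base frame: x ahead of the robot, y to its left, z up, the work surface at z = 0. Lengths are in m, angles in degrees, forces in N, time in s.
With the tool pointing down it reaches from about 0.4 to 0.875 m from the base axis. Payload 19.3 kg.
Tool frame: the origin (TCP) lies on the centre line of the jaws, within the pads' length; the fingertips stand arm.nose_length ahead of it and the grasp point (between the pads) is the TCP (arm.nose_length is the distance from the TCP to the fingertips, in m); z points along the fingers, y is the line along which they close (so a half turn about z gives the same grasp; the last joint's range is limited). The gripper opens to 85 mm and grips with 20 to 120 N. Pads are 22 mm wide; open, the fingers measure 114 mm over their backs; the gripper's body (76 mm by 85 mm) begins 54 mm behind the grasp point. The pads swing forward as they close: fully open they stand 13 mm farther back than shut.
Start: joints at [-76.788, 29.874, -2.08, 91.645, 1.215, 58.505, -6.463], TCP at [0.185, 0.597, 0.25] pointing down, gripper open.
Joint ranges: [-166.77, 166.77], [-17.47, 122.26], [-85.68, 81.53], [9.62, 139.38], [-72.42, 252.41], [9.2, 110.78], [-144.41, 144.41]. Speed limits (degrees/s): [108.29, 108.29, 136.94, 136.94, 172.46, 172.46, 172.46].

### API

Orientations are given as [roll, pitch, yaw] about the fixed x, y, z axes, in that order (R = Rz(yaw) Ry(pitch) Rx(roll)).
In Python, from station import arm gives the robot as it stands.
- The arm moves only by the tool step_arm, never from a script. Its argument "motion" is a list of rows, each a list of 4 numbers: the shift along the tool's x, y, z in m, then the turn about the tool's z in rad. A call has 1 to 12 rows; each row is the pose to reach, as a shift and turn from the pose commanded when the call began, along the tool's axes at that moment; what a row does not reach only later rows make up. A row lasts 1/8 s, in which the tool goes at most 62.5 mm and 10.7 degrees, less where a joint would pass 70% of its speed; a pose out of reach is approached as far as the arm can. A call with a gripper value outside its range is refused whole. "claw" is the gripper's target within -1 to 1 (fully open at 1, half-way at 0, shut at -1), set as the call begins (left out, the last holds). The fingers move at their own pace and stop on an object; "squeeze" is the grip in N (left out, the last holds). Time passes only in rows, so rows that repeat a pose let the fingers close. It gives the time, the measured TCP pose, the force, the opening and the grip force at its end, in the units of the state.
- arm.read_state(): the state, without advancing time (a new reading comes with each control period).
- arm.snapshot(name): name is "scene" or "side" or "wrist"; returns a dict with "frame" (480x640x3 uint8, blue, green, red), "intrinsics" (3x3 intrinsics, pixels), "dist_coeffs" ([k1, k2, p1, p2, k3] as OpenCV has them; the pictures are not rectified), "cam_to_world" (4x4, takes a point from camera to world coordinates). Camera axes: x right, y down, z forward; pixel columns grow to the right and rows downward; lengths in m; the calibration is good to about 2 mm. A picture is of the moment at which its call begins. There is no depth.
- arm.close_job(): hands the job in; it is judged then, once.
The state is a dict: "time": time; "joint_positions": joint angles; "joint_vel": joint speeds; "joint_efforts": joint torques, N m; "tool_pos": TCP position; "tcp_rot": TCP orientation; "force": force on the tool from outside, world axes, zero at the start; "moment": the same for the moment, N m; "grip_width": finger opening in m; "finger_force": force on a finger pad.
Only numpy, scipy, OpenCV 4.12 (cv2) and the standard library are available. Lean on these libraries where they do the work, as an engineer would, in place of code of your own. Each camera call takes 0.05 s, during which the arm holds its last target. There are 200 camera calls.

## Working session

There is one attempt and no reset: what is moved stays moved. The work goes in short steps, Python scripts to look and compute and a tool call to move; the robot and the scene stay as the last step left them, time stands still between calls to the robot, and variables do not carry over. Pictures are saved under pics/ and viewed, at most 10 in all, crops included, and the job is handed in when it is done.

Besides the shell and the picture viewer there is one more tool, called after "Call:" by a JSON object that holds its "fn" and its "kwargs". step_arm: Moves the arm, as the interface text tells. Its arguments: {"type":"object","properties":{"motion":{"type":"array","items":{"type":"array","items":{"type":"number"}}},"claw":{"type":"number"},"squeeze":{"type":"number"}},"required":["motion"]}

```bash
mkdir -p pics; ls
cat > h.py <<'E'
import numpy as np,cv2
from station import arm
def snap(n,f):
    s=arm.snapshot(n); cv2.imwrite(f'pics/{f}.png',s['frame']); np.savez(f'pics/{f}.npz',**{k:np.array(v) for k,v in s.items()}); return s
def ray(s,px,z):
    p=cv2.undistortPoints(np.array(px,float).reshape(-1,1,2),s['intrinsics'],s['dist_coeffs'])[:,0]
    T=s['cam_to_world']; d=np.c_[p,np.ones(len(p))]@T[:3,:3].T; o=T[:3,3]
    return o+d*((z-o[2])/d[:,2])[:,None]
def proj(s,P):
    T=np.linalg.inv(s['cam_to_world']); return cv2.projectPoints(np.array(P,float),cv2.Rodrigues(T[:3,:3])[0],T[:3,3],s['intrinsics'],s['dist_coeffs'])[0][:,0]
E
python3 - <<'E'
from h import *
snap('scene','scene1');snap('side','side1')
s=arm.read_state();print(s['tool_pos'],s['tcp_rot'],arm.nose_length,s['time'])
E
```

```text
pics
[0.18513637 0.59665949 0.24978914] [-1.79941863e+02  4.16723912e-03  1.62763496e+02] 0.019 0.1
```

View pics/scene1.png

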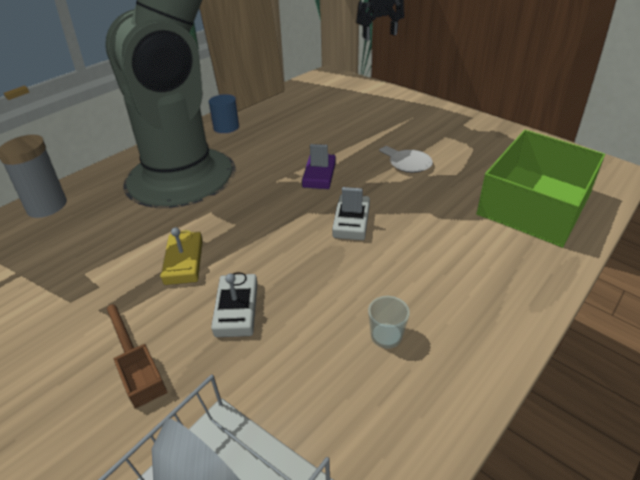

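View pics/side1.png

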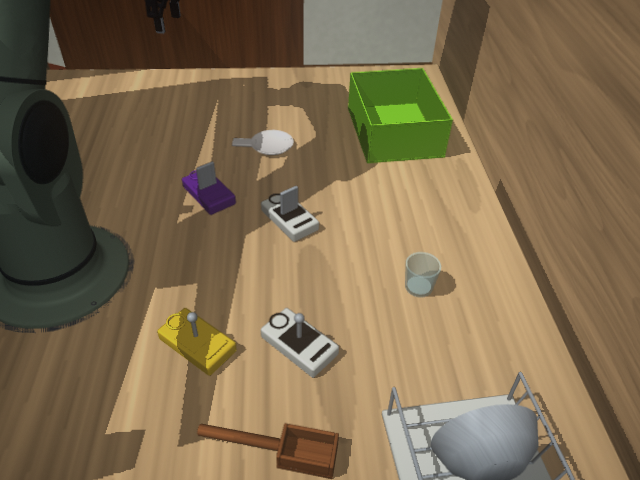

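The scene picture has four candidates: the white box with paddle at (351,213), a purple paddle box at (319,168), a white stick box at (236,302) and a yellow stick box at (182,257). I choose the white paddle box, which is at (290,213) in the side view. The pot is at scene (388,320). Next is a close crop to check the choice.

Run:
```python
from h import *
a=cv2.imread('pics/scene1.png')[175:250,315:390]; b=cv2.imread('pics/side1.png')[175:250,253:328]
c=np.hstack([cv2.resize(x,(400,400),interpolation=cv2.INTER_CUBIC) for x in (a,b)])
cv2.imwrite('pics/crop1.png',c)
for n,pt in (('scene1',[(351,213),(236,302),(388,340)]),('side1',[(290,213),(299,340),(420,288)])):
    s=np.load(f'pics/{n}.npz'); print(n,s['cam_to_world'][:3,3],ray(s,pt,.028).round(3).tolist())
```

```text
scene1 [ 0.98949239 -0.51275314  0.6484588 ] [[0.471, 0.126, 0.028], [0.483, -0.206, 0.028], [0.734, -0.097, 0.028]]
side1 [ 0.44611406 -0.81417722  0.85577416] [[0.466, 0.13, 0.028], [0.471, -0.207, 0.028], [0.706, -0.097, 0.028]]
```

View pics/crop1.png

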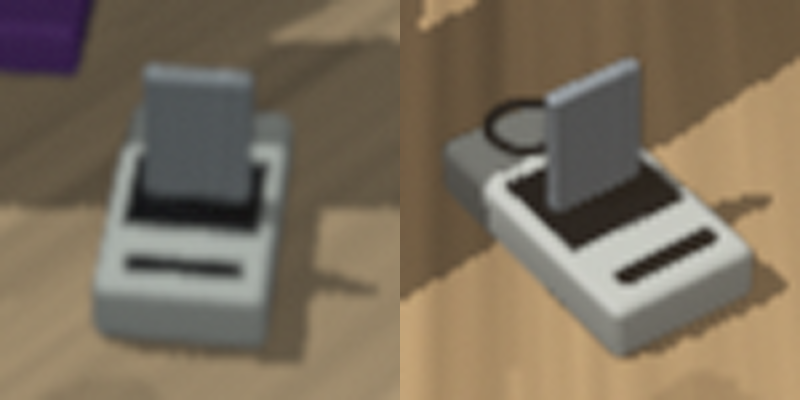

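The crop confirms it: a broad flat grey paddle on a white box. The bar is on the far (+x) end, at scene (339–360,225) and side (294–312,223), and the ring is on the robot side. Now I fit the pose.

Run:
```python
from h import *
from scipy.optimize import least_squares
S={n:dict(np.load(f'pics/{n}.npz')) for n in('scene1','side1')}
L=[('side1',(50,-23,31),(293.9,227.1)),('side1',(50,23,31),(312.1,219.4)),('side1',(4,-22,88),(281.5,193.8)),('side1',(4,22,88),(297.4,186.2)),
('scene1',(50,-23,31),(338.8,224.5)),('scene1',(50,23,31),(360.2,225.6)),('scene1',(4,-22,88),(342.4,188)),('scene1',(4,22,88),(362,188.5))]
def W(p,q):
    c,s=np.cos(p[2]),np.sin(p[2]); x,y,z=np.array(q)/1000
    return [p[0]+c*x-s*y,p[1]+s*x+c*y,z]
f=lambda p:np.concatenate([proj(S[n],[W(p,q)])[0]-u for n,q,u in L])
r=least_squares(f,[.47,.13,-.2]);print(r.x,np.degrees(r.x[2]));print(r.fun.reshape(-1,2).round(1).tolist())
# purple
for n,pt in (('scene1',[(319,178)]),('side1',[(210,195)]) ):print(ray(S[n],pt,.028).round(3))
p=r.x
for q in [(-45,0,60),(-4,0,60),(20,0,60)]: print(q,np.round(W(p,q),4))
t=arm.read_state();print(t['joint_positions'])
```

```text
[ 0.46517193  0.13533639 -0.97992686] -56.14567340292946
[[0.8, 0.1], [-0.1, -0.8], [0.4, 1.1], [1.5, 0.9], [-0.5, -2.2], [-0.1, -1.7], [-1.1, -0.4], [0.2, 0.5]]
[[0.324 0.184 0.028]]
[[0.288 0.199 0.028]]
(-45, 0, 60) [0.4401 0.1727 0.06  ]
(-4, 0, 60) [0.4629 0.1387 0.06  ]
(20, 0, 60) [0.4763 0.1187 0.06  ]
[-76.78636722  29.90581896  -2.08185372  91.6694291    1.21504589
  58.50510783  -6.46360817]
```

Call:
{"fn": "step_arm", "kwargs": {"motion": [[-0.037,-0.033,0,0.068],[-0.074,-0.066,0,0.136],[-0.111,-0.099,0,0.204],[-0.148,-0.132,0,0.272],[-0.185,-0.165,0,0.34],[-0.222,-0.198,0,0.408],[-0.259,-0.231,0,0.476],[-0.296,-0.264,0,0.544],[-0.333,-0.297,0,0.612],[-0.369,-0.33,0,0.68],[-0.369,-0.33,0,0.68],[-0.369,-0.33,0,0.68]], "claw": -1, "squeeze": 20}}

```text
time: 1.6
tool_pos: [0.4396, 0.1726, 0.2501]
tcp_rot: [-180.0, -0.0, 123.8]
force: [-0.7, 0.2, 0.2]
grip_width: -0.0
finger_force: 0.0
```

Run:
```python
from h import *
s=snap('wrist','wrist1')
p=(.46517,.13534,-.97993);c,n=np.cos(p[2]),np.sin(p[2])
W=lambda q:[p[0]+(c*q[0]-n*q[1])/1e3,p[1]+(n*q[0]+c*q[1])/1e3,q[2]/1e3]
print(proj(s,[W(q) for q in [(50,-23,31),(50,23,31),(-4,-22,88),(-4,22,88),(65,-35,28),(65,35,28),(-65,-35,28),(-65,35,28),(-50,0,31)]]).round(1).tolist())
```

```text
[[292.1, 310.2], [343.7, 310.2], [287.6, 277.6], [348.4, 277.5], [279.4, 323.7], [356.4, 323.6], [275.0, 180.9], [360.4, 180.7], [317.8, 199.5]]
```

View pics/wrist1.png

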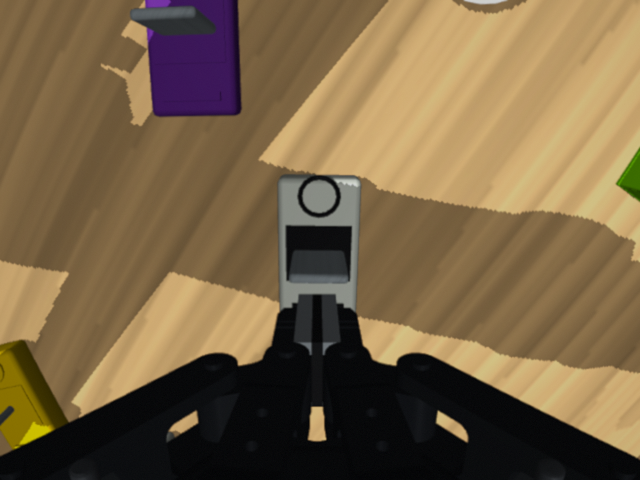

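The ring shows at (319,196) and the paddle's top edge at (319,280). The fitted pose predicts both to within about 3 mm, and the jaws are lined up with the box. Going down behind the paddle on the ring side, well clear of it.

Call:
{"fn": "step_arm", "kwargs": {"motion": [[0,0,0.028,0],[0,0,0.056,0],[0,0,0.084,0],[0,0,0.112,0],[0,0,0.14,0],[0,0,0.168,0],[-0.008,0,0.168,0],[-0.016,0,0.168,0],[-0.022,0,0.168,0],[-0.022,0,0.168,0]]}}

```text
time: 2.9
tool_pos: [0.4527, 0.1538, 0.083]
tcp_rot: [179.9, 0.0, 123.8]
force: [0.4, 0.0, -0.0]
grip_width: -0.0004
finger_force: 0.0
```

Run:
```python
from h import *
a=snap('side','side2')['frame'][135:255,225:345];b=snap('scene','scene2')['frame'][130:250,290:410]
cv2.imwrite('pics/crop2.png',np.hstack([cv2.resize(x,(400,400),interpolation=cv2.INTER_CUBIC) for x in (b,a)]))
s=arm.read_state();print(s['tool_pos'],s['force'],s['time'])
```

```text
[0.45219545 0.15424467 0.08271049] [ 0.55540314  0.33518551 -0.16562746] 3.0
```

View pics/crop2.png

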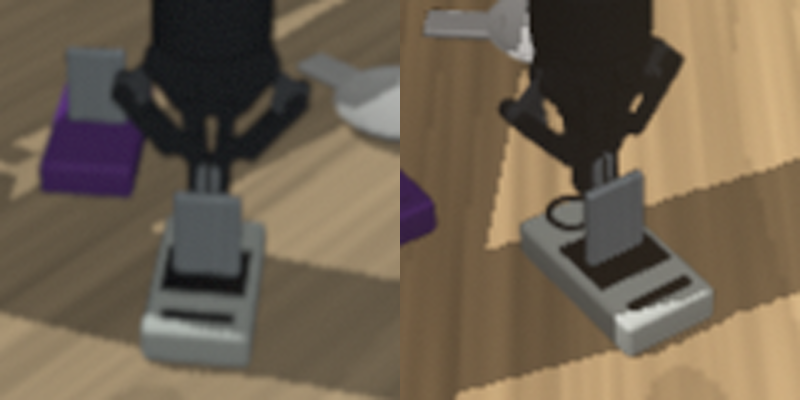

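The closed fingers stand just behind the paddle on its ring side, centred and not touching it. Pushing towards the bar.

Call:
{"fn": "step_arm", "kwargs": {"motion": [[-0.005,0,0,0],[-0.01,0,0,0],[-0.015,0,0,0],[-0.02,0,0,0],[-0.024,0,0,0],[-0.024,0,0,0],[-0.024,0,0,0]]}}

```text
time: 3.88
tool_pos: [0.4653, 0.1342, 0.0823]
tcp_rot: [-180.0, -0.0, 123.8]
force: [-3.1, 2.4, 2.0]
grip_width: 0.0001
finger_force: 1.9
```

Run:
```python
from h import *
a=snap('side','side3')['frame'][135:255,225:345];b=snap('scene','scene3')['frame'][130:250,290:410]
cv2.imwrite('pics/crop3.png',np.hstack([cv2.resize(x,(400,400),interpolation=cv2.INTER_CUBIC) for x in (b,a)]))
s=arm.read_state();print(s['tool_pos'],s['force'],s['time'])
p=(.46517,.13534,-.97993);c,n=np.cos(p[2]),np.sin(p[2])
W=lambda q:[p[0]+(c*q[0]-n*q[1])/1e3,p[1]+(n*q[0]+c*q[1])/1e3,q[2]/1e3]
k=400/120
for f,o in (('scene3',(290,130)),('side3',(225,135))):
  S=dict(np.load(f'pics/{f}.npz'))
  for t in (.3,.4,.5,.6):
    r=lambda x,y,h:(x*np.cos(t)+h*np.sin(t),y,28+h*np.cos(t)-x*np.sin(t))
    print(f,t,((proj(S,[W(r(4,-22,60)),W(r(4,22,60))])-o)*k+(400 if 'side' in f else 0,0)).round().tolist())
```

```text
[0.46533133 0.13424467 0.08232597] [-2.76164738  2.39909511  2.15460051] 3.975
scene3 0.3 [[168.0, 213.0], [238.0, 218.0]]
scene3 0.4 [[167.0, 221.0], [237.0, 226.0]]
scene3 0.5 [[166.0, 230.0], [237.0, 235.0]]
scene3 0.6 [[165.0, 239.0], [236.0, 244.0]]
side3 0.3 [[606.0, 219.0], [663.0, 192.0]]
side3 0.4 [[611.0, 227.0], [668.0, 200.0]]
side3 0.5 [[616.0, 235.0], [673.0, 208.0]]
side3 0.6 [[621.0, 243.0], [677.0, 216.0]]
```

View pics/crop3.png

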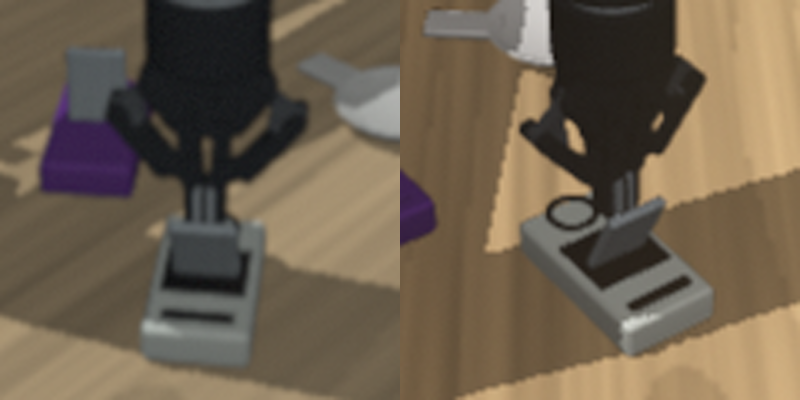

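Run:
```python
from h import *
p=(.46517,.13534,-.97993);c,n=np.cos(p[2]),np.sin(p[2])
W=lambda q:[p[0]+(c*q[0]-n*q[1])/1e3,p[1]+(n*q[0]+c*q[1])/1e3,q[2]/1e3]
out=[];k=8
for f,o in (('scene3',(330,175)),('side3',(270,175))):
  S=dict(np.load(f'pics/{f}.npz')); im=cv2.resize(S['frame'][o[1]:o[1]+50,o[0]:o[0]+50],(400,400),interpolation=cv2.INTER_CUBIC)
  for t,col in ((.4,(0,0,255)),(.5,(0,255,0)),(.6,(255,0,0))):
    r=lambda x,y,h:(x*np.cos(t)+h*np.sin(t),y,28+h*np.cos(t)-x*np.sin(t))
    q=((proj(S,[W(r(4,-22,60)),W(r(4,22,60)),W(r(-4,22,60)),W(r(-4,-22,60))])-o+.5)*k).astype(np.int32)
    cv2.polylines(im,[q],True,col,1)
  out.append(im)
cv2.imwrite('pics/crop4.png',np.hstack(out))
```

```text
(no output)
```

View pics/crop4.png

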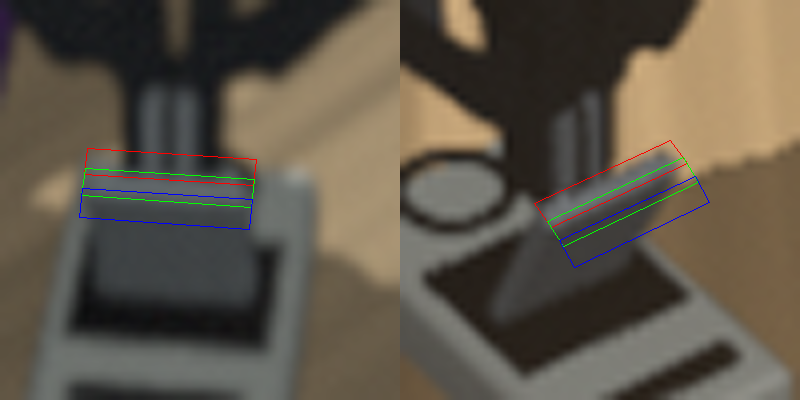

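The paddle leans towards the bar by about 0.42 rad in the side view and 0.55 in the scene view. I'll push 3 mm further and hold.

Call:
{"fn": "step_arm", "kwargs": {"motion": [[-0.0015,0,0,0],[-0.003,0,0,0],[-0.003,0,0,0],[-0.003,0,0,0],[-0.003,0,0,0],[-0.003,0,0,0],[-0.003,0,0,0],[-0.003,0,0,0],[-0.003,0,0,0],[-0.003,0,0,0],[-0.003,0,0,0],[-0.003,0,0,0]]}}

```text
time: 5.48
tool_pos: [0.4671, 0.1317, 0.0823]
tcp_rot: [-180.0, 0.0, 123.8]
force: [-3.0, 3.9, -0.7]
grip_width: -0.0
finger_force: 2.0
```

Force is about 5 N, which is what the spring should give short of the stop. I'll hold another half second, then ease back so the paddle follows the fingers upright.

Call:
{"fn": "step_arm", "kwargs": {"motion": [[0,0,0,0],[0,0,0,0],[0,0,0,0],[0,0,0,0],[0.004,0,0,0],[0.008,0,0,0],[0.012,0,0,0],[0.016,0,0,0],[0.02,0,0,0],[0.026,0,0,0],[0.034,0,0,0],[0.042,0,0,0]]}}

```text
time: 6.98
tool_pos: [0.4434, 0.1671, 0.0823]
tcp_rot: [-180.0, -0.0, 123.8]
force: [0.2, 0.2, 0.2]
grip_width: -0.0003
finger_force: 0.0
```

Call:
{"fn": "step_arm", "kwargs": {"motion": [[0,0,-0.02,0],[0,0,-0.05,0],[0,0,-0.08,0],[0,0,-0.11,0],[0,0,-0.14,0],[0,0,-0.16,0],[0,0,-0.16,0],[0,0,-0.16,0]]}}

```text
time: 7.98
tool_pos: [0.4433, 0.1667, 0.2417]
tcp_rot: [-180.0, -0.0, 123.8]
force: [-0.7, 0.7, -1.1]
grip_width: 0.0002
finger_force: 0.0
```

Run:
```python
from h import *
snap('side','side4');s=arm.read_state();print(s['tool_pos'],s['force'],s['time'])
```

```text
[0.44329011 0.16660906 0.24153646] [-0.95314181 -0.6674628   0.1776197 ] 8.025
```

View pics/side4.png

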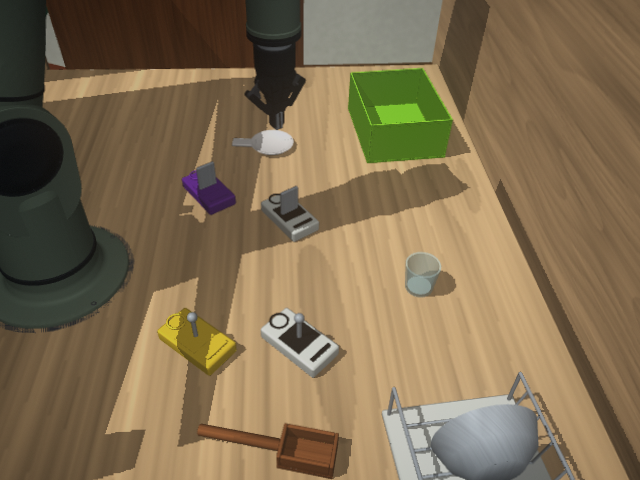

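The paddle is upright again at (289,200), and the blind stick at (299,320) and the pot at (421,274) haven't moved. The gripper is clear of everything.

```bash
python3 -c "
from station import arm
print(arm.close_job())"
```

```text
the job is handed in; nothing more can be done
None
```

The job is handed in: I pushed the window paddle about 0.5 rad (estimated from images and force) towards the bar, held it there for over 1.5 s and eased it back upright, leaving the blind switch and pot unmoved.

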